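Feed the carton home, hang the pusher up

ROBOT

A 6-joint arm with a two-finger parallel gripper is mounted at the origin on the work surface. World frame = base frame: x ahead of the robot, y to its left, z up, the work surface at z = 0. Lengths are in mm, angles in rad, forces in N, time in s.
With the tool pointing down it reaches from about 350 to 725 mm from the base axis. Payload 4.3 kg.
Tool frame: the origin (TCP) lies midway between the tips of the shut fingers; the grasp point (between the pads) lies 19 mm behind it; z points along the fingers, y is the line along which they close (so a half turn about z gives the same grasp; the last joint's range is limited). The gripper opens to 85 mm and grips with 20 to 120 N. Pads are 22 mm wide; open, the fingers measure 114 mm over their backs; the gripper's body (76 mm by 85 mm) begins 54 mm behind the grasp point. The pads swing forward as they close: fully open they stand 13 mm farther back than shut.
Start: joints at [1.226, 0.377, 0.081, 1.274, 0, 1.46], TCP at [133.777, 559.259, 231.329] pointing down, gripper open.
Joint ranges: [-2.72, 2.72], [-0.84, 1.66], [-1.02, 1.22], [-1.77, 2.12], [-1.37, 1.28], [-3.14, 3.14]. Speed limits (rad/s): [2.57, 2.57, 3.14, 3.14, 3.14, 3.14].

INTERFACE

Orientations are given as a unit quaternion [w, x, y, z].
In Python, from workcell import status, viewer, r gives the robot as it stands.
- The arm moves only by the tool servo_tool, never from a script. Its argument "increments" is a list that holds one entry, the list of rows, each a list of 7 numbers: the turn, a rotation vector about the tool's x, y, z in units of 6 degrees (1.0 is 6 degrees), then the shift along the tool's x, y, z in units of 0.04 m (1.0 is 0.04 m), then the closure, from -1 (fully open) to 1 (shut). A call has 1 to 8 rows; each row shifts and turns the commanded pose from where the row before left it, along the tool's axes as they then stand; what a row does not reach is not made up. A row lasts 1/12 s, in which the tool goes at most 41.7 mm and 7.16 degrees, less where a joint would pass 70% of its speed; a pose out of reach is approached as far as the arm can. A call with a number of a shift or a turn outside -1 to 1 is refused whole. A call with a gripper value outside its range is refused whole. The fingers move at their own pace and stop on an object; "force" is the grip in N (left out, the last holds). Time passes only in rows, so rows that do not move let the fingers close. It gives the time, the measured TCP pose, the force, the opening and the grip force at its end, in the units of the state.
- status.get_obs(): the state, without advancing time (a new reading comes with each control period).
- viewer.grab_frame(name): name is "side" or "top" or "wrist"; returns a dict with "color" (384x512x3 uint8, red, green, blue), "z_map" (384x512 float32, mm along the optical axis (not along the pixel's ray), 0 where there is no reading), "K" (3x3 intrinsics, pixels), "camera_from_world" (4x4, takes a point from world to camera coordinates); the wrist camera has in their place "mount" (4x4, takes a point from camera to tool coordinates, whose origin is the TCP and whose axes are the flange's). Camera axes: x right, y down, z forward; pixel columns grow to the right and rows downward; lengths in mm; the calibration is good to about 2 mm. The wrist camera is an equidistant fisheye: a pixel r from the principal point sees the ray r / f radians off the axis. A picture is of the moment at which its call begins: read the wrist's pose just before it.
- r.close_job(): hands the job in; it is judged then, once.
The state is a dict: "time_s": time; "joint_positions": joint angles; "joint_velocities": joint speeds; "effort": joint torques, N m; "position": TCP position; "orientation": TCP orientation; "ft_force": force on the tool from outside, world axes, zero at the start; "torque": the same for the moment, N m; "grip_width": finger opening in mm; "finger_force": force on a finger pad.
Only numpy, scipy, OpenCV 4.12 (cv2) and the standard library are available. Lean on these libraries where they do the work, as an engineer would, in place of code of your own. Each camera call takes 0.05 s, during which the arm holds its last target. There are 200 camera calls.

TASK

Take the pusher off the tub and, holding it, use its blade to push the small carton all the way through the guide channel until it rests against the stop; never touch the carton with the gripper. Then hang the pusher up on the stand with its crossbar lying in both hooks, and let go of it only once both hooks are carrying it. Leave the carton at the stop and the jar, the spatula and the sweet box where they are.

Things in the scene. Friction and masses are not known exactly. Their poses are not given: they have to be found in the camera images.
- pusher: Loose T-shaped hand pusher, 0.24 to 0.38 kg, same either way round. Origin: centre of its steel crossbar (12 x 200 x 12 mm, along y), z up. Blade: white plate hanging from the middle, 24 mm wide (y), 12 mm thick (x), down to 55 mm below the origin. Grip: white block above the middle, 22 mm (x) x 36 mm (y), 6 to 50 mm above the origin. Starts lying across the tub's rims, blade inside.
- tub: Grey open plastic tub, fixed, 150 (x) x 160 (y) x 90 mm high, walls 5 mm. Origin: centre of its underside. The pusher's crossbar rests on the rims of its +y and -y sides. Tub and guide stand to the left and right of the stand, either way round.
- guide: Low fixed aluminium channel. Origin: underside of its centre; feed is along +x. Base plate 290 (x) x 90 mm, its top 4 mm up. Parallel rails from x = -35 to +135 mm, 44 mm apart inside, tops 28 mm up; flared entry rails widen the mouth to about 58 mm at x = -83 mm. Stop: cross block at the far end, face at x = +123 mm, so the carton's centre is at x = +88 mm when home.
- carton: Small loose brown card carton, 60 to 130 g, 70 mm long (x) x 36 mm (y) x 26 mm high, with a thin white band. Origin: centre of its underside. Starts on the guide's plate in the mouth, long axis along the channel within 0.1 rad, its centre 50 to 80 mm before the guide's origin.
- stand: Fixed steel hook stand: base plate 90 x 180 x 8 mm, two posts at its +x side joined by a low round bar, one hook on each. Origin: underside of the base, midway between the hooks; y runs from the right hook to the left. Nothing between the hooks is above 50 mm.
- seat (a point): Point midway between the two hooks where the centre of the pusher's crossbar is when it hangs seated: 126 mm above the bench, axes as the stand's (y from hook to hook).
- hook_left: Upturned steel hook, 70 mm to the +y side of the stand's middle, 12 mm wide (y). Origin: middle of its level seat, 120 mm above the bench. The slot, open at the top, spans x = -12 mm (upturned tip) to +12 mm (post); tip ends 31 mm, post 28 mm above the seat; the tip's last 12 mm lean outwards.
- hook_right: The same hook at y = -70 mm from the stand's middle.
- jar: Bystander: closed jar, 60 mm across, 80 mm high, behind the stand. Origin at the centre of its underside.
- spatula: Bystander: spatula about 240 mm long lying on the bench between robot and stand. Origin under its middle.
- sweet_box: Bystander: closed white sweet box 90 x 120 x 45 mm lying on the bench behind the stand. Origin at the centre of its underside.
Mind the look-alikes: they are no part of the job. Of the things that look like the carton, the smallest one is meant.

How it is judged (in metres and radians):
On the way, in this order (a step that is already met when the one before it is completed fails the run):
1. the gripped pusher is lifted clear of the tub's rims (height (world z) of pusher above 0.115 m and contact force between the fingers and pusher above 1 N), for 0.1 s.
2. the carton is fed through to the stop, with the pusher's blade on it and the pusher held (x of carton in the frame of guide between 0.084 and 0.092 m and y of carton in the frame of guide between -0.008 and 0.008 m and angle between the x axis of carton and the x axis of guide, either way round below 0.15 rad and angle between carton's own z axis and vertical below 0.1 rad and contact force between pusher and carton above 0.2 N and contact force between the fingers and pusher above 1 N), for 0.05 s.
3. the crossbar lies in both hooks, each carrying some of it, while the pusher is still held (x of pusher in the frame of seat between -0.01 and 0.01 m and y of pusher in the frame of seat between -0.024 and 0.024 m and z of pusher in the frame of seat between -0.004 and 0.004 m and angle between the y axis of pusher and the y axis of seat, either way round below 0.12 rad and angle between pusher's own z axis and vertical below 0.15 rad and contact force between pusher and hook_left above 0.25 N and contact force between pusher and hook_right above 0.25 N and contact force between the fingers and pusher above 1 N), for 0.2 s.
At the end, for the whole second after the job is handed in: Pusher let go, hanging still and upright (0.15 rad), crossbar centre within 4 mm in height, 10 mm across and 24 mm along of the seat point, in line within 0.12 rad, over 0.25 N on each hook. Carton flat at the stop: within 4 mm along, 8 mm across, 0.15 rad of home (x of pusher in the frame of seat between -0.01 and 0.01 m and y of pusher in the frame of seat between -0.024 and 0.024 m and z of pusher in the frame of seat between -0.004 and 0.004 m and angle between the y axis of pusher and the y axis of seat, either way round below 0.12 rad and angle between pusher's own z axis and vertical below 0.15 rad and contact force between pusher and hook_left above 0.25 N and contact force between pusher and hook_right above 0.25 N and x of carton in the frame of guide between 0.084 and 0.092 m and y of carton in the frame of guide between -0.008 and 0.008 m and angle between the x axis of carton and the x axis of guide, either way round below 0.15 rad and angle between carton's own z axis and vertical below 0.1 rad and linear speed of each of pusher, carton below 0.02 m/s and angular speed of pusher below 0.15 rad/s); the robot touches nothing.
It fails at once if the gripper or arm touches the carton (contact force between any of the fingers, the arm and carton above 0.5 N).
It fails at once if the jar, spatula or sweet box is moved by more than 20 mm (distance of any of jar, spatula, sweet_box from where it was at the start of the episode above 0.02 m).
It also fails if it takes over 54 s, if anything falls off the work surface, if the arm or the gripper's body presses on something with over 40 N, if the wrist force passes 120 N, or if a joint passes its speed limit or range.

## Working session

There is one attempt and no reset: what is moved stays moved. The work goes in short steps, Python scripts to look and compute and a tool call to move; the robot and the scene stay as the last step left them, time stands still between calls to the robot, and variables do not carry over. Pictures are saved under pics/ and viewed, at most 10 in all, crops included, and the job is handed in when it is done.

Besides the shell and the picture viewer there is one more tool, called after ">>>" as name(argument=value, ...) on one line, values as JSON. servo_tool: Moves the arm, as the interface text tells. Its arguments: {"type":"object","properties":{"increments":{"type":"array"},"force":{"type":"number"}},"required":["increments"]}

```bash
mkdir -p pics; ls
python3 - <<'E'
from workcell import status, viewer, r
import cv2,numpy as np
for n in ("top","side"):
    f=viewer.grab_frame(n); np.savez(f"{n}0.npz",**f)
    cv2.imwrite(f"pics/{n}0.png",cv2.resize(f["color"][:,:,::-1],(800,600)))
    print(n,f["K"].tolist(),np.round(f["camera_from_world"],3).tolist())
o=status.get_obs(); print(o)
E
```

```text
pics
top [[498.253322941963, 0.0, 254.79061658909762], [0.0, 498.253322941963, 190.66162283399188], [0.0, 0.0, 1.0]] [[-0.015, -1.0, -0.004, 60.278], [-0.985, 0.015, -0.173, 512.706], [0.173, 0.001, -0.985, 1212.717], [0.0, 0.0, 0.0, 1.0]]
side [[355.6947587197397, 0.0, 253.83192141506177], [0.0, 355.6947587197397, 187.07433464964026], [0.0, 0.0, 1.0]] [[0.858, -0.514, -0.003, -425.835], [-0.276, -0.455, -0.847, 254.77], [0.434, 0.727, -0.532, 810.172], [0.0, 0.0, 0.0, 1.0]]
{'time_s': 0.1, 'joint_positions': array([ 1.22567852e+00,  3.77996566e-01,  7.97837042e-02,  1.27440154e+00,
       -1.49111442e-05,  1.46049168e+00]), 'joint_velocities': array([ 0.00105501, -0.00149923,  0.00414037,  0.00037047, -0.00121243,
       -0.00061814]), 'effort': array([ 2.11335937e-03, -4.64694071e+01,  2.70582926e+01,  1.20127009e-02,
       -3.23497773e-05,  1.80655768e-06]), 'position': array([133.5844781 , 558.67249576, 230.4599359 ]), 'orientation': array([-1.97950522e-04,  1.17136980e-01,  9.93115352e-01, -8.87253680e-04]), 'ft_force': array([-0.12112482,  0.59135933,  0.41342263]), 'torque': array([0.00689014, 0.02305471, 0.02434588]), 'finger_force': 0.0, 'grip_width': 85.46241579699786}
```

View pics/top0.png

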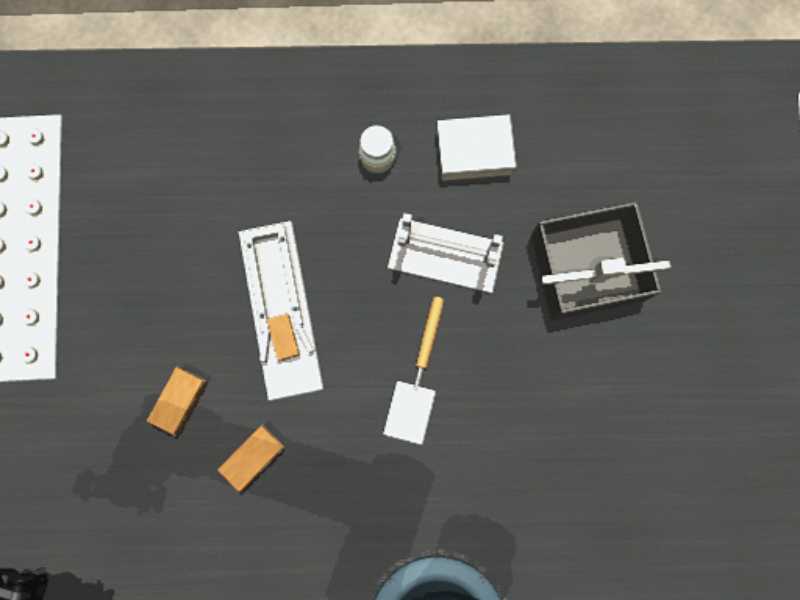

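View pics/side0.png

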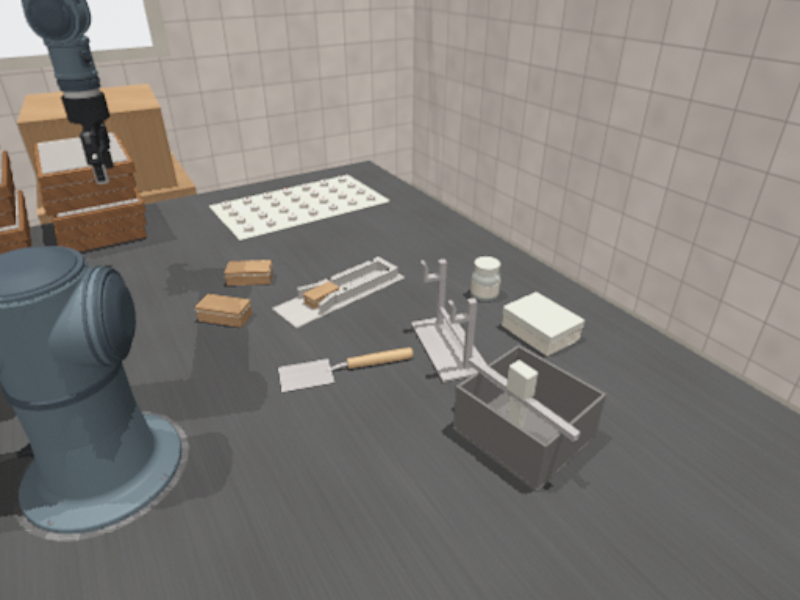

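The top view (800x600) shows the tub at right with the pusher across it (bar from (545,280) to (668,265), grip at (612,267)). The stand is in the middle with hooks near (405,230) and (496,248). The guide is on the left, with the carton at (284,337) in its mouth and two larger look-alikes below. Next I'll take enlarged crops and depth measurements.

```bash
cat > h.py <<'E'
import numpy as np,cv2
from scipy.spatial.transform import Rotation as R
def load(n): return dict(np.load(n))
def cloud(f):
    z=f["z_map"];v,u=np.mgrid[:384,:512];K=f["K"]
    p=np.stack([(u-K[0,2])/K[0,0]*z,(v-K[1,2])/K[1,1]*z,z,np.ones_like(z)],-1)
    return (p@np.linalg.inv(f["camera_from_world"]).T)[...,:3]
def onplane(f,u,v,h):
    M=np.linalg.inv(f["camera_from_world"]);K=f["K"]
    d=M[:3,:3]@np.array([(u-K[0,2])/K[0,0],(v-K[1,2])/K[1,1],1]);c=M[:3,3]
    return c+d*(h-c[2])/d[2]
def proj(f,p):
    q=f["camera_from_world"]@np.append(p,1);k=f["K"]@q[:3];return k[:2]/k[2]
def tri(fs,uvs):
    A=[];b=[]
    for f,(u,v) in zip(fs,uvs):
        P=f["K"]@f["camera_from_world"][:3]
        for k,w in ((0,u),(1,v)):
            row=w*P[2]-P[k];s=np.linalg.norm(row[:3]);A.append(row[:3]/s);b.append(-row[3]/s)
    x,res,_,_=np.linalg.lstsq(np.array(A),np.array(b),rcond=None);return x
E
python3 - <<'E'
from h import *
t=load("top0.npz");s=load("side0.npz")
P=cloud(t)
def at(u,v): return np.round(P[int(v*.64),int(u*.64)],1)
for n,uv in dict(bar_l=(550,279),bar_r=(662,266),grip=(612,267),hookL=(405,230),hookR=(496,248),carton=(284,337),bench=(360,330),guide=(290,385),jar=(377,138),box=(476,145),spat=(408,412)).items(): print(n,at(*uv))
def crop(f,u0,v0,w,h,k): return cv2.resize(f["color"][v0:v0+h,u0:u0+w,::-1],(w*k,h*k),interpolation=cv2.INTER_CUBIC)
a=crop(t,150,138,64,120,5);b=crop(t,245,130,80,60,6)
c=crop(t,340,125,96,80,5)
def pad(i,w,h):
    o=np.zeros((h,w,3),np.uint8);o[:i.shape[0],:i.shape[1]]=i;return o
cv2.imwrite("pics/c1.png",np.hstack([pad(a,320,600),np.vstack([pad(b,480,360),pad(crop(t,340,125,96,48,5),480,240)])]))
# side: guide+stand, pusher
d=crop(s,260,155,65,95,6);e=crop(s,285,220,105,90,3)
g=crop(s,170,160,95,50,4)
cv2.imwrite("pics/c2.png",np.hstack([pad(d,390,590),np.vstack([pad(e,400,300),pad(g,400,290)])]))
E
```

```text
bar_l [ 530.9 -182.6  102.6]
bar_r [ 548.3 -355.8  101.4]
grip [ 539.6 -265.6  147.1]
hookL [606.5  40.9 121.7]
hookR [576.4 -97.1 124.9]
carton [456.1 240.2  32.2]
bench [468.4 117.7   2.8]
guide [379.8 233.5   3.1]
jar [773.9  83.9  78.2]
box [773.6 -79.8  44.6]
spat [333.8  39.6   2.9]
```

View pics/c1.png

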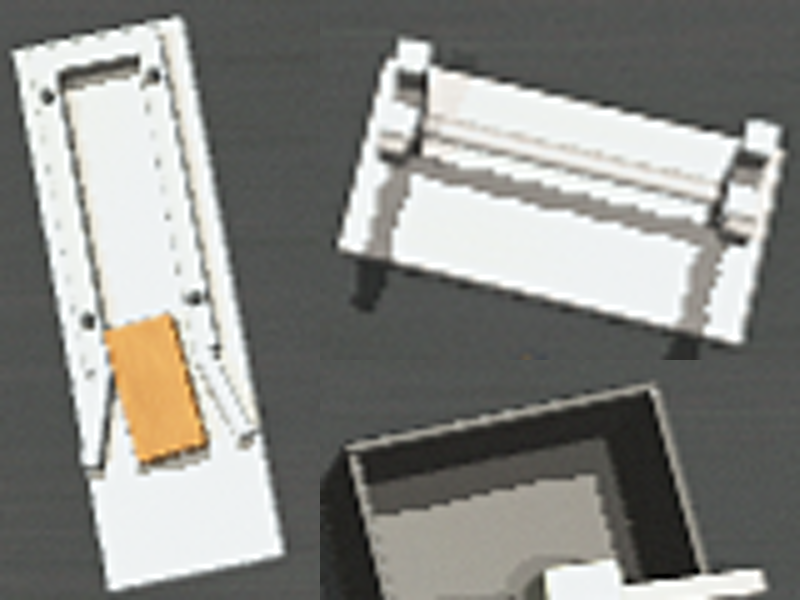

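View pics/c2.png

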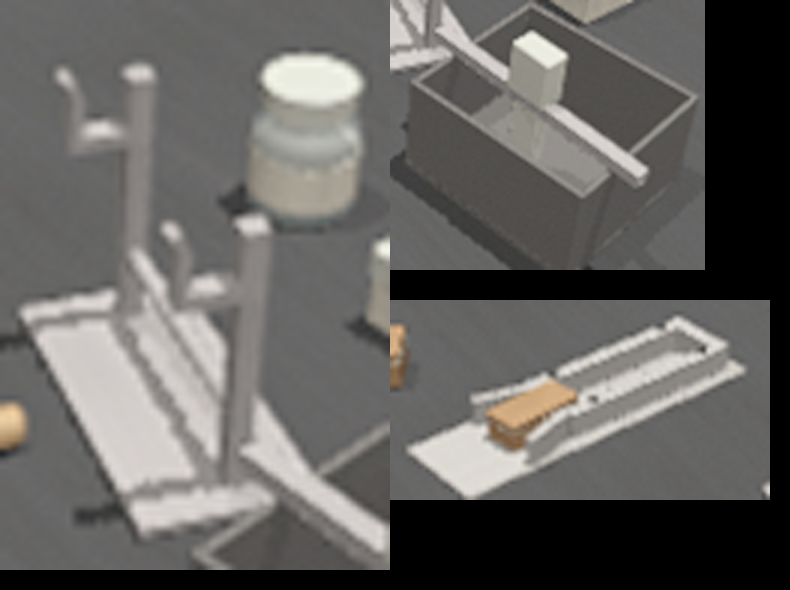

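The crops show the guide's plate corners, carton top, stand base, post tops and grip clearly. Next: fix the frames and cross-check heights by triangulation.

```bash
python3 - <<'E'
from h import *
t=load("top0.npz");s=load("side0.npz")
np.set_printoptions(precision=1,suppress=True)
G=lambda x,y:(150+(x+.5)/5-.5,138+(y+.5)/5-.5)
B=lambda x,y:(245+(x-320+.5)/6-.5,130+(y+.5)/6-.5)
D=lambda x,y:(260+(x+.5)/6-.5,155+(y+.5)/6-.5)
E=lambda x,y:(285+(x-390+.5)/3-.5,220+(y+.5)/3-.5)
F=lambda x,y:(170+(x-390+.5)/4-.5,160+(y-300+.5)/4-.5)
pl=[onplane(t,*G(*p),4)[:2] for p in((14,50),(184,16),(285,553),(107,590))]
print("guide corners",pl);c=np.mean(pl,0);d=(pl[0]+pl[1]-pl[2]-pl[3])/2
print("guide c",c,"len",np.linalg.norm(d),"yaw",np.degrees(np.arctan2(d[1],d[0])))
e=pl[0]-pl[1]+pl[3]-pl[2];print(" w",np.linalg.norm(e)/2,"yaw by w",np.degrees(np.arctan2(-e[0],e[1])))
print("rail-corners end tri",tri([t,s],[G(14,50),F(0,0)]) if 0 else "")
ca=[onplane(t,*G(*p),30)[:2] for p in((105,330),(170,312),(207,445),(140,465))]
d=(ca[0]+ca[1]-ca[2]-ca[3])/2;print("carton",np.mean(ca,0),np.linalg.norm(d),np.degrees(np.arctan2(d[1],d[0])),np.linalg.norm(ca[0]-ca[1]))
rb=onplane(t,*B(745,345),8);lb=onplane(t,*B(340,248),8);rt=onplane(t,*B(783,150),8)
print("stand base",lb,rb,rt,np.linalg.norm(lb-rb),np.linalg.norm(rt-rb))
pL=tri([t,s],[B(415,53),D(140,72)]);pR=tri([t,s],[B(765,134),D(253,222)])
print("posts",pL,pR,np.linalg.norm(pL-pR),"plane148",onplane(t,*B(415,53),148),onplane(t,*B(765,134),148))
dy=lb-rb;print("stand yaw base",np.degrees(np.arctan2(-dy[0],dy[1])),end=" ");dy=pL-pR;print("posts",np.degrees(np.arctan2(-dy[0],dy[1])))
for name,f in(("top",t),("side",s)):
    P=cloud(f);m=(np.abs(P[...,0]-540)<60)&(np.abs(P[...,1]+266)<120)
    g=P[m&(P[...,2]>141)];bb=P[m&(P[...,2]>97.5)&(P[...,2]<108)]
    print(name,"grip",len(g),np.median(g,0) if len(g) else "",cv2.minAreaRect(g[:,:2].astype(np.float32)))
    # bar: line fit
    br=P[m&(P[...,2]>97)&(P[...,2]<108)].astype(np.float32)
    if name=="top":
        v,u=np.where(m&(P[...,2]>97)&(P[...,2]<108))
    
    hk=P[(np.abs(P[...,0]-590)<80)&(np.abs(P[...,1]+30)<110)&(P[...,2]>115)]
    for sg in(1,-1):
        q=hk[(hk[:,1]+30)*sg>0];print(" hook",sg,len(q),q.mean(0),q.min(0),q.max(0))
print("grip tri",E(540,47),proj(s,[540,-266,147]))
E
python3 - <<'E'
import sys; sys.path.insert(0,'.')
from h import *
t=load("top0.npz");k=5
i=cv2.resize(t["color"][150:200,335:435,::-1],(800,400),interpolation=cv2.INTER_CUBIC)
s=load("side0.npz");j=cv2.resize(s["color"][225:285,290:375,::-1],(283,200),interpolation=cv2.INTER_CUBIC)
j=np.hstack([j,np.zeros((200,517,3),np.uint8)])
cv2.imwrite("pics/c3.png",np.vstack([i,j]))
E
```

```text
guide corners [array([640.7, 322.3]), array([657.9, 232.4]), array([373.3, 178.1]), array([355.8, 268.8])]
guide c [506.9 250.4] len 289.8178311017001 yaw 10.715155586998739
 w 92.01381958469909 yaw by w 10.86045857824556
rail-corners end tri 
carton [456.1 241.3] 71.24003020587656 15.488538528452251 34.14210580359527
stand base [572.8  69.9   8. ] [ 527.1 -105.1    8. ] [ 613.8 -124.9    8. ] 180.92657313060448 88.88349722254723
posts [619.   38.  148.9] [583.5 -97.7 150. ] 140.28760044732542 plane148 [620.2  37.5 148. ] [585.4 -98.8 148. ]
stand yaw base -14.626963070796814 posts -14.65516799130013
top grip 139 [ 540.5 -267.9  145.6] ((540.3722534179688, -268.4987487792969), (22.592222213745117, 36.93118667602539), 4.7083940505981445)
 hook 1 111 [604.1  42.7 133.6] [581.2  33.6 115.1] [626.4  53.3 154.4]
 hook -1 112 [569.2 -92.  133.6] [ 545.6 -102.2  116.4] [590.2 -80.8 155.5]
side grip 125 [ 536.6 -271.6  144.6] ((538.041259765625, -270.2017822265625), (22.543859481811523, 35.99956130981445), 3.0314230918884277)
 hook 1 118 [600.5  39.3 131. ] [577.1  29.2 115.3] [621.   53.1 152.4]
 hook -1 152 [566.5 -96.  130.4] [ 542.1 -104.9  115.3] [586.8 -80.5 151.7]
grip tri (334.6666666666667, 235.33333333333334) [333.7 234.2]
```

View pics/c3.png

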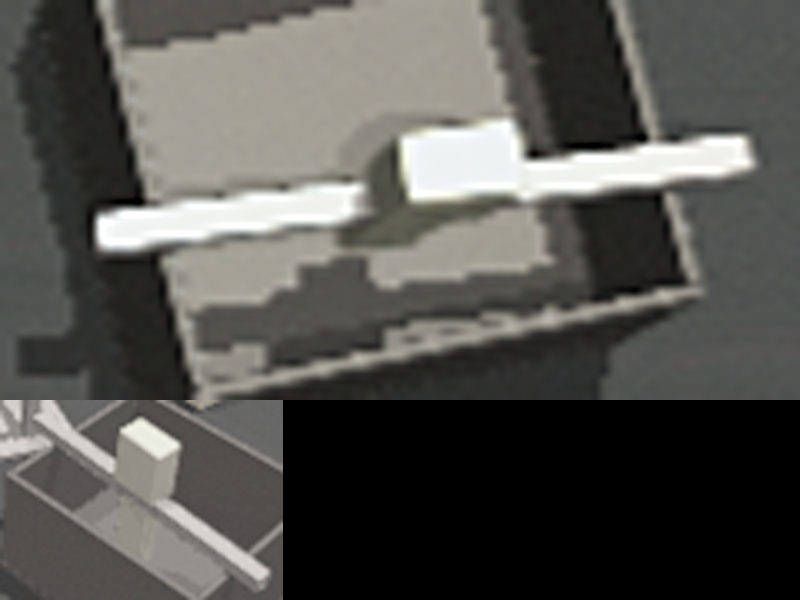

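Bar ends at (97,232) and (753,153); grip top corners at (401,132), (519,122), (521,190) and (405,200) in the crop. No obstructions near the grip.

Run:
```python
from h import *
np.set_printoptions(precision=1,suppress=True)
t=load("top0.npz");s=load("side0.npz")
C=lambda x,y:(335+(x+.5)/8-.5,150+(y+.5)/8-.5)
S=lambda x,y:(290+(x+.5)/3.33-.5,225+(y-400+.5)/3.33-.5)
a=onplane(t,*C(97,232),102);b=onplane(t,*C(753,153),102)
d=a-b;print("bar",a,b,np.linalg.norm(d),(a+b)/2,"yaw",np.degrees(np.arctan2(-d[0],d[1])))
g=[(401,132),(519,122),(521,190),(405,200)]
gp=np.array([onplane(t,*C(*p),146) for p in g]);print("grip",gp.mean(0),gp)
gt=tri([t,s],[C(*np.mean(g,0)),S(149,437)]);print("grip tri",gt)
et=tri([t,s],[C(753,153),S(262,576)]);print("right end tri",et)
# stand from posts: x=+12..? and base edge
yaw=np.radians(-14.64);x=np.array([np.cos(yaw),np.sin(yaw)]);y=np.array([-x[1],x[0]])
pm=np.mean([[619.6,37.7],[584.5,-98.2]],0);lb=np.array([572.8,69.9]);rb=np.array([527.1,-105.1]);bm=(lb+rb)/2
print("post mid",pm,"along x from base edge",(pm-bm)@x,(pm-bm)@y)
from workcell import status
o=status.get_obs();w,*v=o["orientation"];m=R.from_quat([*v,w]).as_matrix();print(m,o["position"])
```

```text
bar [ 529.8 -169.9  102. ] [ 551.2 -369.6  102. ] 200.83773491514344 [ 540.5 -269.7  102. ] yaw 6.1054824659673566
grip [ 540.6 -268.8  146. ] [[ 549.5 -251.7  146. ]
 [ 551.9 -286.3  146. ]
 [ 531.7 -285.6  146. ]
 [ 529.2 -251.7  146. ]]
grip tri [ 540.4 -268.9  144.6]
right end tri [ 550.1 -368.7  102.1]
post mid [602.  -30.2] along x from base edge 53.60568986081138 0.9287166125868325
[[-1.   0.2 -0. ]
 [ 0.2  1.  -0. ]
 [ 0.  -0.  -1. ]] [133.6 558.7 230.5]
```

```bash
cat >> h.py <<'E'
def pose():
    from workcell import status
    o=status.get_obs();w,*v=o["orientation"];return o,np.array(o["position"]),R.from_quat([*v,w])
def tgt(x,y,z,yaw):  # tool down, tool y axis at world yaw (deg)
    a=np.radians(yaw);Y=np.array([np.cos(a),np.sin(a),0]);Z=np.array([0,0,-1.]);return np.array([x,y,z]),R.from_matrix(np.c_[np.cross(Y,Z),Y,Z])
def rows(wps,grip=-1,step=1.0,q=.05,show=True):
    """rows through waypoints (x,y,z,yaw deg), shift in already turned axes"""
    o,p,r=pose();print("t",round(o["time_s"],2),"at",np.round(p,1),"yaw",round(float(np.degrees(np.arctan2(*r.as_matrix()[[1,0],1]))),2),"F",np.round(o["ft_force"],1),"w",round(o["grip_width"],1),"ff",round(o["finger_force"],1))
    out=[]
    for wp in wps:
        P,T=tgt(*wp)
        n=int(np.ceil(max(np.abs(r.inv().apply(P-p)).max()/40/step,np.linalg.norm(P-p)/41/step,np.degrees((r.inv()*T).magnitude())/6)-.02)) or 1
        for k in range(n,0,-1):
            dr=(r.inv()*T).as_rotvec()/k;dr=np.round(np.degrees(dr)/6/q)*q
            r=r*R.from_rotvec(np.radians(dr*6));ds=np.round(r.inv().apply(P-p)/k/40/q)*q
            p=p+r.apply(ds*40);out.append([round(float(x),3)+0. for x in (*dr,*ds)]+[grip])
    for i in range(0,len(out),8):print("[["+",".join("["+",".join(f"{x:g}" for x in o)+"]" for o in out[i:i+8])+"]]")
E
python3 - <<'E'
from h import *
np.set_printoptions(precision=1,suppress=True)
yaw=np.radians(-14.64);X=np.array([np.cos(yaw),np.sin(yaw)]);Y=np.array([-X[1],X[0]]);o=np.array([602,-30.2])
for n in("top","side"):
    P=cloud(load(n+"0.npz"));q=P[(np.abs(P[...,0]-590)<80)&(np.abs(P[...,1]+30)<110)&(P[...,2]>112)]
    a=(q[:,:2]-o)@X;b=(q[:,:2]-o)@Y
    for sg in(1,-1):
        k=(b*sg>0);print(n,sg,"y",np.percentile(b[k],[2,50,98]))
        for lo,hi in((112,119),(119,126),(126,140),(140,147),(147,156)):
            kk=k&(q[:,2]>lo)&(q[:,2]<hi);print("  z",lo,np.sort(a[kk]))
rows([(430,330,230,58),(560,40,230,20),(540.5,-269.3,210,5.7)])
E
```

```text
top 1 y [65.4 71.1 76.9]
  z 112 [-37.3 -36.8 -36.7 -36.3 -31.9 -23.3 -23.1 -20.1 -19.3 -17.7 -16.9 -16.5
 -15.7 -14.4 -10.7 -10.4  -9.1  -7.9  -6.9  -6.6   0.1]
  z 119 [-37.2 -36.9 -35.5 -23.7 -23.5 -23.2 -22.2 -21.7 -21.5 -19.7 -19.7 -17.8
 -16.7 -15.4 -15.3 -14.9 -14.  -13.7 -13.2 -12.2 -11.8 -10.8  -9.9  -8.8
  -8.1  -6.7  -6.7  -6.5  -6.3]
  z 126 [-37.4 -37.4 -36.6 -36.5 -36.5 -35.7 -32.   -7.4  -7.2  -7.1  -6.6  -6.3
  -5.9  -5.8  -5.4  -1.7]
  z 140 [-38.9 -33.9 -32.9 -31.7 -30.7 -30.7  -6.5  -6.5  -6.1  -5.7  -5.   -3.2
  -2.8  -1.9  -1.7  -1.1   0.9   4.1   5.7]
  z 147 [-40.  -39.  -38.4 -38.4 -37.3 -37.3 -37.  -36.4 -36.4 -35.7 -33.8  -7.8
  -6.6  -5.6  -5.4  -4.5  -3.7  -1.   -0.8  -0.5   0.1   0.6   1.4   1.7
   2.    3.1   3.3   5.1]
top -1 y [-74.3 -67.7 -62.5]
  z 112 [-37.6 -36.7 -35.8 -23.5 -23.  -19.7 -18.7 -16.4 -15.  -13.6 -11.5 -10.4
  -7.5  -6.9  -6.8]
  z 119 [-37.5 -37.  -36.2 -34.8 -31.6 -24.3 -23.1 -22.9 -21.9 -21.6 -20.6 -19.8
 -18.6 -18.5 -17.9 -17.2 -16.5 -16.  -14.8 -13.6 -13.5 -13.5 -12.2 -12.1
 -10.5 -10.   -9.4  -8.9  -8.7  -7.9  -7.3  -6.7  -6.7  
[... 2504 characters left out ...]
3,-0.85,-0.35,0,-1],[0,0,0.3,-0.9,-0.35,0,-1],[0,0,0.3,-0.9,-0.3,0,-1],[0,0,0.3,-0.9,-0.25,0,-1],[0,0,0.3,-0.9,-0.25,0,-1],[0,0,0.3,-0.9,-0.2,0,-1],[0,0,0.3,-0.9,-0.2,0,-1],[0,0,0.35,-0.9,-0.15,0,-1]]]
[[[0,0,0.3,-0.95,-0.15,0,-1],[0,0,0.35,-0.95,-0.1,0,-1],[0,0,0.8,-0.85,-0.5,0,-1],[0,0,0.8,-0.9,-0.4,0,-1],[0,0,0.8,-0.95,-0.35,0,-1],[0,0,0.8,-0.95,-0.25,0,-1],[0,0,0.8,-1,-0.15,0,-1],[0,0,0.75,-1,-0.1,0,-1]]]
[[[0,0,0.8,-0.95,0,0,-1],[0,0,0.75,-1,0.1,0.05,-1],[0,0,0.3,-0.9,-0.35,0.05,-1],[0,0,0.3,-0.9,-0.35,0.05,-1],[0,0,0.3,-0.9,-0.3,0.05,-1],[0,0,0.3,-0.95,-0.3,0.05,-1],[0,0,0.3,-0.95,-0.25,0.05,-1],[0,0,0.3,-0.95,-0.2,0.1,-1]]]
[[[0,0,0.3,-0.95,-0.2,0.05,-1],[0,0,0.3,-0.95,-0.15,0.1,-1]]]
```

>>> servo_tool(increments=[[[0,0,0.3,-0.85,-0.35,0,-1],[0,0,0.3,-0.9,-0.35,0,-1],[0,0,0.3,-0.9,-0.3,0,-1],[0,0,0.3,-0.9,-0.25,0,-1],[0,0,0.3,-0.9,-0.25,0,-1],[0,0,0.3,-0.9,-0.2,0,-1],[0,0,0.3,-0.9,-0.2,0,-1],[0,0,0.35,-0.9,-0.15,0,-1]]], force=60)

```text
time_s: 0.77
position: [376.9, 383.5, 230.9]
orientation: [-0.0, 0.244, 0.97, -0.0]
ft_force: [0.2, 1.3, -0.3]
grip_width: 85.7
finger_force: 0.0
```

>>> servo_tool(increments=[[[0,0,0.3,-0.95,-0.15,0,-1],[0,0,0.35,-0.95,-0.1,0,-1],[0,0,0.8,-0.85,-0.5,0,-1],[0,0,0.8,-0.9,-0.4,0,-1],[0,0,0.8,-0.95,-0.35,0,-1],[0,0,0.8,-0.95,-0.25,0,-1],[0,0,0.8,-1,-0.15,0,-1],[0,0,0.75,-1,-0.1,0,-1]]])

```text
time_s: 1.43
position: [552.8, 127.7, 230.9]
orientation: [-0.0, 0.506, 0.863, -0.0]
ft_force: [0.7, 0.5, 1.0]
grip_width: 85.5
finger_force: 0.0
```

>>> servo_tool(increments=[[[0,0,0.8,-0.95,0,0,-1],[0,0,0.75,-1,0.1,0.05,-1],[0,0,0.3,-0.9,-0.35,0.05,-1],[0,0,0.3,-0.9,-0.35,0.05,-1],[0,0,0.3,-0.9,-0.3,0.05,-1],[0,0,0.3,-0.95,-0.3,0.05,-1],[0,0,0.3,-0.95,-0.25,0.05,-1],[0,0,0.3,-0.95,-0.2,0.1,-1]]])

```text
time_s: 2.1
position: [583.2, -173.1, 215.1]
orientation: [-0.0, 0.648, 0.762, 0.0]
ft_force: [0.6, -0.7, -0.4]
grip_width: 85.2
finger_force: 0.0
```

>>> servo_tool(increments=[[[0,0,0.3,-0.95,-0.2,0.05,-1],[0,0,0.3,-0.95,-0.15,0.1,-1],[0,0,0,0,0,0,-1]]])

```text
time_s: 2.35
position: [579.7, -255.4, 207.3]
orientation: [0.0, 0.674, 0.739, -0.002]
ft_force: [-0.6, 0.5, -1.0]
grip_width: 85.6
finger_force: 0.0
```

Run:
```python
from h import *
from workcell import viewer
o,p,r=pose();f=viewer.grab_frame("wrist");np.savez("w0.npz",p=p,q=r.as_quat(),**f)
print(f["K"],np.round(f["mount"],3))
cv2.imwrite("pics/w0.png",cv2.resize(f["color"][:,:,::-1],(800,600)))
rows([(540.5,-269.3,200,5.7),(540.5,-269.3,110,5.7)],q=.01,step=.6)
```

```text
[[297.31863964   0.         257.32620857]
 [  0.         297.31863964 191.24025522]
 [  0.           0.           1.        ]] [[  -0.      -0.964   -0.265   67.62 ]
 [   1.      -0.       0.       0.961]
 [  -0.      -0.265    0.964 -142.83 ]
 [   0.       0.       0.       1.   ]]
t 2.4 at [ 580.  -252.   207.7] yaw 5.43 F [-0.   0.9 -0.1] w 85.5 ff 0.0
[[[-0.01,0,-0.02,-0.17,-0.51,0.1,-1],[-0.01,-0.01,-0.03,-0.16,-0.51,0.09,-1],[0,0,0,0,0,0.56,-1],[0,0,0,0,0,0.56,-1],[0,0,0,0,0,0.57,-1],[0,0,0,0,-0.01,0.56,-1]]]
```

View pics/w0.png

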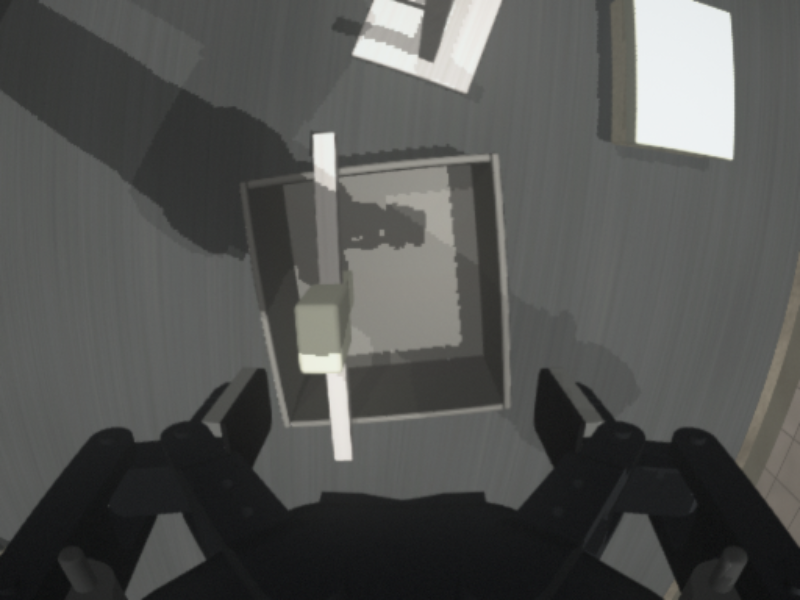

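The wrist view shows the bar from (323,135) to (343,458) and the grip top centred near (321,328). The fingers are about 40 mm to the +x side and there is no collision. I'll check the position with the fisheye model.

```bash
cat >> h.py <<'E'
def wray(f,u,v):
    K=f["K"];x=np.array([(u-K[0,2])/K[0,0],(v-K[1,2])/K[1,1]]);th=np.linalg.norm(x);d=np.append(x/th*np.sin(th),np.cos(th))
    r=R.from_quat(f["q"]);M=f["mount"];return f["p"]+r.apply(M[:3,3]),r.apply(M[:3,:3]@d)
def wplane(f,u,v,h):
    c,d=wray(f,u,v);return c+d*(h-c[2])/d[2]
E
python3 - <<'E'
from h import *
np.set_printoptions(precision=1,suppress=True)
f=load("w0.npz")
a=wplane(f,323*.64,135*.64,102);b=wplane(f,343*.64,459*.64,102);d=a-b
print(a,b,(a+b)/2,np.linalg.norm(d),np.degrees(np.arctan2(-d[0],d[1])))
g=[wplane(f,u*.64,v*.64,146) for u,v in((297,306),(340,304),(343,373),(302,373))];print(g,np.mean(g,0))
E
```

```text
[ 530.6 -170.4  102. ] [ 552.4 -366.6  102. ] [ 541.5 -268.5  102. ] 197.36684783742513 6.339912190259997
[array([ 531.1, -252. ,  146. ]), array([ 551.3, -249.1,  146. ]), array([ 554.5, -283.8,  146. ]), array([ 534.2, -286.1,  146. ])] [ 542.8 -267.8  146. ]
```

>>> servo_tool(increments=[[[-0.01,0,-0.02,-0.17,-0.5,0,-1],[-0.01,0,-0.02,-0.17,-0.5,0,-1],[0,0,0,0,0,0,-1],[0,0,0,0,0,0,-1]]])

```text
time_s: 2.73
position: [542.0, -265.2, 209.2]
orientation: [0.0, 0.669, 0.743, 0.001]
ft_force: [0.8, -0.4, -0.7]
grip_width: 85.2
finger_force: 0.0
```

Run:
```python
from h import *
rows([(540.5,-269.3,110,5.7)],q=.01,step=.6)
```

```text
t 2.73 at [ 542.  -265.2  209.2] yaw 5.97 F [ 0.8 -0.4 -0.7] w 85.2 ff 0.0
[[[0,0,0.01,-0.02,-0.01,0.5,-1],[0,0,0.01,-0.02,-0.01,0.49,-1],[0.01,0,0.01,-0.02,-0.01,0.5,-1],[0,-0.01,0.01,-0.02,-0.01,0.49,-1],[0.01,0,0.01,-0.02,-0.01,0.5,-1]]]
```

>>> servo_tool(increments=[[[0,0,0,-0.02,0,0.5,-1],[0,0,0,-0.02,0,0.5,-1],[0,0,0,-0.02,0,0.5,-1],[0,0,0,-0.02,0,0.5,-1],[0,0,0,-0.02,0,0.48,-1],[0,0,0,0,0,0,-1],[0,0,0,0,0,0,1],[0,0,0,0,0,0,1]]], force=60)

```text
time_s: 3.4
position: [544.3, -269.6, 111.1]
orientation: [0.001, 0.669, 0.743, 0.001]
ft_force: [0.2, -0.4, 0.1]
grip_width: 64.2
finger_force: 0.0
```

>>> servo_tool(increments=[[[0,0,0,0,0,0,1],[0,0,0,0,0,0,1],[0,0,0,0,0,0,1],[0,0,0,0,0,0,1],[0,0,0,0,0,0,1],[0,0,0,0,0,0,1],[0,0,0,0,0,0,1],[0,0,0,0,0,0,1]]])

```text
time_s: 4.07
position: [543.8, -270.5, 111.2]
orientation: [0.002, 0.669, 0.743, 0.001]
ft_force: [-1.3, 0.8, 5.5]
grip_width: 21.2
finger_force: 59.7
```

>>> servo_tool(increments=[[[0,0,0,0,0,-0.3,1],[0,0,0,0,0,-0.5,1],[0,0,0,0,0,-0.8,1],[0,0,0,0,0,-0.8,1],[0,0,0,0,0,-0.8,1],[0,0,0,0,0,0,1],[0,0,0,0,0,0,1]]])

```text
time_s: 4.65
position: [544.1, -270.7, 239.6]
orientation: [0.003, 0.669, 0.743, 0.001]
ft_force: [0.3, -0.1, -4.5]
grip_width: 21.4
finger_force: 59.3
```

Run:
```python
from h import *
from workcell import viewer
o,p,r=pose();print(o["grip_width"],o["finger_force"],p)
f=viewer.grab_frame("wrist");np.savez("w1.npz",p=p,q=r.as_quat(),**f)
s=viewer.grab_frame("side");np.savez("s1.npz",**s)
a=cv2.resize(f["color"][:,:,::-1],(512,384));b=cv2.resize(s["color"][170:270,280:380,::-1],(288,384)[:1]+(288,),interpolation=cv2.INTER_CUBIC)
im=np.zeros((384,800,3),np.uint8);im[:,:512]=a;im[:288,512:]=b
cv2.imwrite("pics/w1.png",im)
rows([(540.5,-269.3,250,6)],grip=1)
```

```text
21.37328371807699 59.334365129470825 [ 544.1367301  -270.72124217  239.58487028]
t 4.75 at [ 542.3 -269.5  236.2] yaw 5.99 F [ 0.1  0.3 -4.3] w 21.3 ff 59.3
[[[0,0,0,0,-0.05,-0.35,1]]]
```

View pics/w1.png

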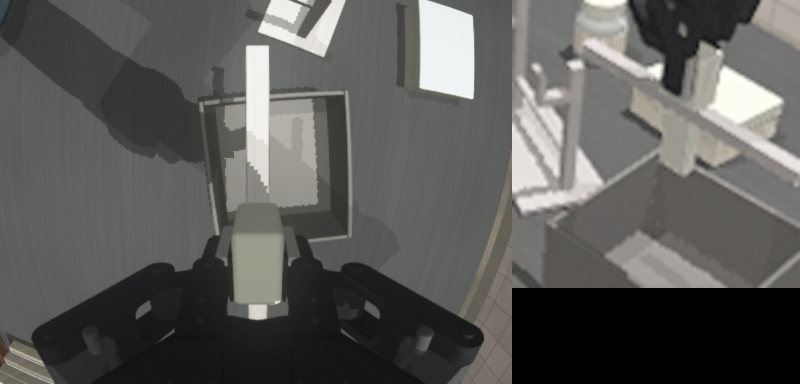

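The pusher is firmly held. Its bar runs along the image centre column (u≈258, end at v≈45), so it is aligned with the tool. I'll work out the bar's offset in the tool frame and plan the move to the guide.

Run:
```python
from h import *
np.set_printoptions(precision=1,suppress=True)
f=load("w1.npz");f["p"]=np.zeros(3);f["q"]=np.array([0,0,0,1.])
for v in(44,46):
    c,d=wray(f,258,v);print(c+d*(100-c[0])/d[0])  # tool frame point of bar end top edge (z toward tip)
# yaw: edges
for u,v in((246,50),(247,150),(247,195),(270,50),(269,150),(269,195)):
    c,d=wray(f,u,v);print(u,v,(c+d*(9-c[2])/d[2]))
# guide frame: carton
gc=np.array([506.9,250.4]);a=np.radians(10.75);X=np.array([np.cos(a),np.sin(a)]);Y=np.array([-X[1],X[0]])
c=np.array([456.1,241.3]);print("carton in guide",(c-gc)@X,(c-gc)@Y)
for gx in(-135,-105,-90,45):print(gx,gc+gx*X)
rows([(545,-270,250,6),(480,0,250,8),(374.2,225.2,200,10.75)],grip=1)
```

```text
[100.    1.4  -2.3]
[100.    1.4   2.2]
246 50 [99.4 -4.6  9. ]
247 150 [47.8 -4.3  9. ]
247 195 [23.7 -4.5  9. ]
270 50 [99.4  7.4  9. ]
269 150 [47.8  7.   9. ]
269 195 [23.7  7.2  9. ]
carton in guide -51.60584893213533 0.5351224099415788
-135 [374.3 225.2]
-105 [403.7 230.8]
-90 [418.5 233.6]
45 [551.1 258.8]
t 4.75 at [ 542.3 -269.5  236.2] yaw 5.99 F [ 0.1  0.3 -4.3] w 21.3 ff 59.3
[[[0,0,0,0,0.05,-0.35,1],[0,0,-0.05,1,-0.1,0,1],[0,0,-0.05,1,-0.1,0,1],[0,0,-0.05,1,-0.1,0,1],[0,0,-0.05,0.95,-0.1,0,1],[0,0,-0.05,1,-0.1,0,1],[0,0,-0.05,0.95,-0.15,0,1],[0,0,-0.05,1,-0.1,0,1]]]
[[[0,0,-0.05,0.85,-0.25,0.2,1],[0,0,-0.05,0.85,-0.25,0.2,1],[0,0,-0.05,0.85,-0.25,0.2,1],[0,0,-0.05,0.85,-0.25,0.15,1],[0,0,-0.1,0.85,-0.25,0.2,1],[0,0,-0.05,0.85,-0.2,0.15,1],[0,0,-0.1,0.85,-0.25,0.2,1]]]
```

>>> servo_tool(increments=[[[0,0,0,0,0.05,-0.35,1],[0,0,-0.05,1,-0.1,0,1],[0,0,-0.05,1,-0.1,0,1],[0,0,-0.05,1,-0.1,0,1],[0,0,-0.05,0.95,-0.1,0,1],[0,0,-0.05,1,-0.1,0,1],[0,0,-0.05,0.95,-0.15,0,1],[0,0,-0.05,1,-0.1,0,1]]])

```text
time_s: 5.42
position: [479.5, 2.2, 249.4]
orientation: [-0.001, 0.656, 0.755, -0.001]
ft_force: [0.8, 0.6, -2.2]
grip_width: 21.4
finger_force: 59.7
```

>>> servo_tool(increments=[[[0,0,-0.05,0.85,-0.25,0.2,1],[0,0,-0.05,0.85,-0.25,0.2,1],[0,0,-0.05,0.85,-0.25,0.2,1],[0,0,-0.05,0.85,-0.25,0.15,1],[0,0,-0.1,0.85,-0.25,0.2,1],[0,0,-0.05,0.85,-0.2,0.15,1],[0,0,-0.1,0.6,-0.2,0.2,1],[0,0,0,0,0,0,1]]])

```text
time_s: 6.08
position: [376.0, 217.7, 196.1]
orientation: [-0.002, 0.635, 0.772, -0.002]
ft_force: [-0.1, -0.8, -3.3]
grip_width: 21.1
finger_force: 59.8
```

Run:
```python
from h import *
rows([(379.2,226.2,150,10.75),(379.2,226.2,80,10.75)],grip=1,q=.01,step=.6)
```

```text
t 6.08 at [376.  217.7 196.1] yaw 11.14 F [-0.1 -0.8 -3.3] w 21.1 ff 59.8
[[[-0.03,-0.01,0.03,0.1,0.06,0.58,1],[-0.03,0,0.03,0.09,0.06,0.57,1],[0,0,0,0,0,0.58,1],[0,0,0,0,0,0.59,1],[0,0,0,0,0,0.58,1]]]
```

>>> servo_tool(increments=[[[-0.03,0,0.03,0.1,0.05,0.55,1],[-0.03,0,0.03,0.1,0.05,0.55,1],[0,0,0,0,0,0.5,1],[0,0,0,0,0,0.5,1],[0,0,0,0,0,0.4,1],[0,0,0,0,0,0.2,1],[0,0,0,0,0,0,1],[0,0,0,0,0,0,1]]])

```text
time_s: 6.75
position: [383.5, 223.4, 91.2]
orientation: [0.002, 0.64, 0.768, 0.002]
ft_force: [-0.0, 0.7, -2.6]
grip_width: 21.3
finger_force: 59.7
```

Run:
```python
from h import *
from workcell import viewer
rows([(394,229,80,10.75)],grip=1,q=.01,step=.3)
f=viewer.grab_frame("top");np.savez("t2.npz",**f)
s=viewer.grab_frame("side")
im=np.zeros((500,800,3),np.uint8)
im[:,:360]=cv2.resize(f["color"][135:260,130:220,::-1],(360,500),interpolation=cv2.INTER_CUBIC)
im[:300,360:]=cv2.resize(s["color"][140:223,150:272,::-1],(440,300),interpolation=cv2.INTER_CUBIC)
cv2.imwrite("pics/t2.png",im)
```

```text
t 6.75 at [383.5 223.4  91.2] yaw 10.4 F [-0.   0.7 -2.6] w 21.3 ff 59.7
[[[0.03,0,-0.03,0.04,0.14,0.14,1],[0.03,0.01,-0.03,0.05,0.14,0.14,1]]]
```

View pics/t2.png

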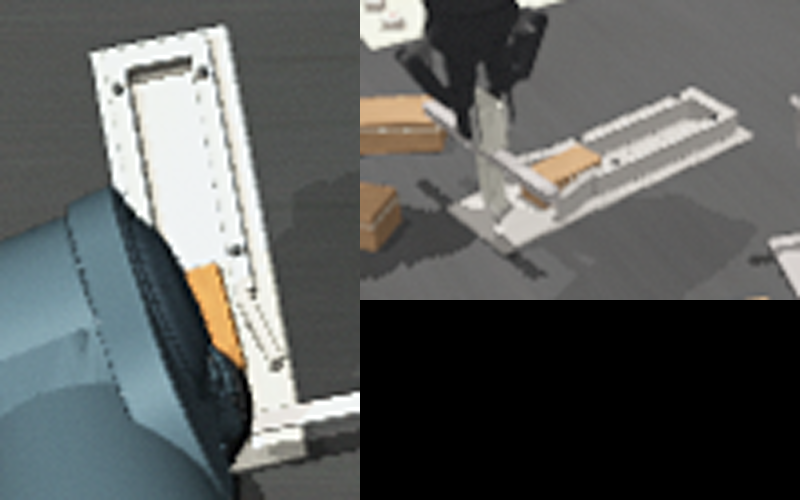

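The side view shows the blade standing on the plate's axis behind the carton with a clear gap, and the bar square across the channel. Start the push slowly.

>>> servo_tool(increments=[[[0.03,0,-0.03,0.05,0.15,0.13,1],[0.03,0,-0.03,0.05,0.15,0.13,1],[0,0,0,0,0,0,1],[0,0,0,0,0.1,0,1],[0,0,0,0,0.2,0,1],[0,0,0,0,0.2,0,1],[0,0,0,0,0.2,0,1],[0,0,0,0,0,0,1]]])

```text
time_s: 7.52
position: [425.7, 236.1, 82.0]
orientation: [0.001, 0.638, 0.77, 0.002]
ft_force: [0.0, 0.2, -2.2]
grip_width: 21.4
finger_force: 59.8
```

```bash
cat >> h.py <<'E'
gc=np.array([506.9,250.4]);_a=np.radians(10.75);GX=np.array([np.cos(_a),np.sin(_a)]);GY=np.array([-GX[1],GX[0]])
def g():
    o,p,r=pose();print("guide xy",np.round([(p[:2]-gc)@GX,(p[:2]-gc)@GY],1))
E
python3 - <<'E'
from h import *
g();rows([(*(gc+20*GX),80,10.75)],grip=1,q=.01,step=.22)
E
```

```text
guide xy [-82.4   1.1]
t 7.52 at [425.7 236.1  82. ] yaw 10.75 F [ 0.   0.2 -2.2] w 21.4 ff 59.8
[[[0,0,0,0,0.21,0.01,1],[0,0,0,0,0.21,0,1],[0,0,0,0,0.21,0.01,1],[0.01,0,0,0,0.21,0,1],[0,0,0,0,0.21,0.01,1],[0.01,0,0,0,0.22,0,1],[0,0,0,0,0.22,0,1],[0.01,0,0,-0.01,0.21,0.01,1]]]
[[[0,0,0,0,0.22,0,1],[0.01,0,0,-0.01,0.21,0.01,1],[0,0,0,0,0.22,0,1],[0.01,0,0,-0.01,0.21,0.01,1]]]
```

>>> servo_tool(increments=[[[0,0,0,-0.01,0.2,0,1],[0,0,0,-0.01,0.2,0,1],[0,0,0,-0.01,0.2,0.02,1],[0,0,0,0,0.2,0,1],[0,0,0,0,0.2,0.02,1],[0,0,0,0,0.2,0,1],[0,0,0,0,0.2,0,1],[0,0,0,0,0.2,0,1]]])

```text
time_s: 8.18
position: [487.2, 246.4, 80.0]
orientation: [0.001, 0.638, 0.77, 0.001]
ft_force: [-0.8, -0.4, -3.0]
grip_width: 21.5
finger_force: 59.9
```

Run:
```python
from h import *
g();rows([(*(gc+40*GX),80,10.75)],grip=1,q=.01,step=.22)
```

```text
guide xy [-20.1  -0.2]
t 8.18 at [487.2 246.4  80. ] yaw 10.78 F [-0.8 -0.4 -3. ] w 21.5 ff 59.9
[[[0,0,0,0,0.21,0,1],[0,0,0,0,0.22,0,1],[0,0,0,0,0.21,0,1],[0.01,0,0,0,0.22,0,1],[0,0,0,0,0.21,0,1],[0.01,0,0,0,0.22,0,1],[0,0,0.01,0,0.21,0,1]]]
```

>>> servo_tool(increments=[[[0,0,0,0,0.2,0,1],[0,0,0,0,0.2,0,1],[0,0,0,0,0.2,0,1],[0,0,0,0,0.2,0,1],[0,0,0,0,0.2,0,1],[0,0,0,0,0.2,0,1],[0,0,0,0,0.1,0,1],[0,0,0,0,0,0,1]]])

```text
time_s: 8.85
position: [538.8, 256.3, 80.4]
orientation: [0.001, 0.638, 0.77, 0.001]
ft_force: [-0.6, -0.6, -2.9]
grip_width: 21.4
finger_force: 59.9
```

Run:
```python
from h import *
g();rows([(*(gc+47*GX),80,10.75)],grip=1,q=.01,step=.1)
```

```text
guide xy [32.4 -0.2]
t 8.85 at [538.8 256.3  80.4] yaw 10.77 F [-0.6 -0.6 -2.9] w 21.4 ff 59.9
[[[0.01,0,0,0,0.09,0,1],[0.01,0,0,0,0.09,0,1],[0.01,0,0,0,0.09,0.01,1],[0,0,0,0,0.09,0,1]]]
```

Push the last bit in small steps, watching the contact force.

>>> servo_tool(increments=[[[0,0,0,0,0.1,0,1],[0,0,0,0,0.08,0,1],[0,0,0,0,0.06,0,1],[0,0,0,0,0.06,0,1],[0,0,0,0,0,0,1]]])

```text
time_s: 9.27
position: [549.6, 258.3, 80.3]
orientation: [0.001, 0.638, 0.77, 0.001]
ft_force: [1.0, 0.2, -2.3]
grip_width: 21.0
finger_force: 59.9
```

>>> servo_tool(increments=[[[0,0,0,0,0.05,0,1],[0,0,0,0,0,0,1],[0,0,0,0,0,0,1]]])

```text
time_s: 9.52
position: [551.2, 258.7, 80.3]
orientation: [0.001, 0.638, 0.77, 0.001]
ft_force: [-0.6, 0.3, -2.7]
grip_width: 21.2
finger_force: 59.8
```

>>> servo_tool(increments=[[[0,0,0,0,0.05,0,1],[0,0,0,0,0,0,1],[0,0,0,0,0,0,1]]])

```text
time_s: 9.77
position: [552.1, 258.8, 80.2]
orientation: [0.0, 0.637, 0.77, 0.0]
ft_force: [-3.7, -1.3, -0.3]
grip_width: 21.1
finger_force: 60.1
```

>>> servo_tool(increments=[[[0,0,0,0,0.05,0,1],[0,0,0,0,0,0,1],[0,0,0,0,0,0,1]]])

```text
time_s: 10.02
position: [552.5, 258.9, 79.8]
orientation: [-0.001, 0.637, 0.771, -0.001]
ft_force: [-7.1, -2.0, 1.5]
grip_width: 21.3
finger_force: 60.5
```

Run:
```python
from h import *
from workcell import viewer
g();rows([(*(gc+47*GX),80,10.75)],grip=1,q=.01,step=.1)
s=viewer.grab_frame("side")
cv2.imwrite("pics/s3.png",cv2.resize(s["color"][130:230,160:290,::-1],(780,600),interpolation=cv2.INTER_CUBIC))
```

```text
guide xy [46.4 -0.2]
t 10.02 at [552.5 258.9  79.8] yaw 10.8 F [-7.1 -2.   1.5] w 21.3 ff 60.5
[[[-0.03,0,0.01,0,0.02,0,1]]]
```

View pics/s3.png

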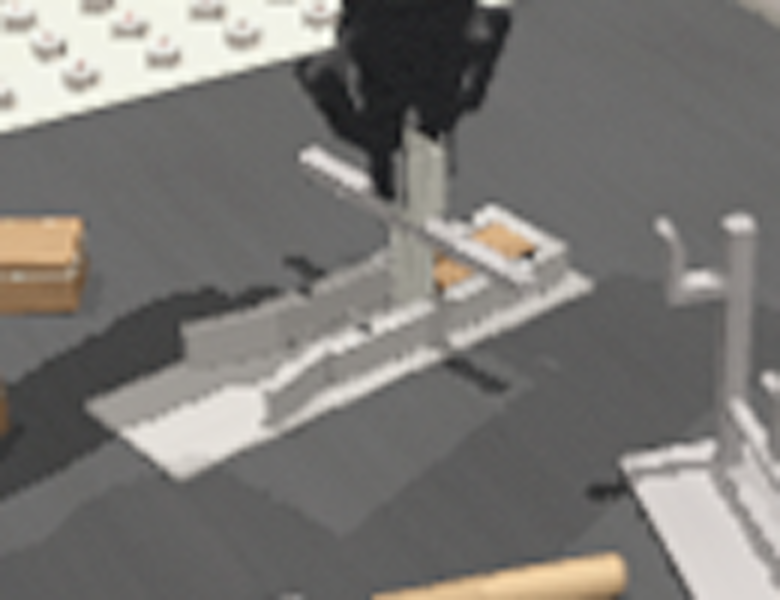

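The carton is flat against the stop with the blade on it (about 7 N). Back off, lift, and carry the pusher to the stand.

>>> servo_tool(increments=[[[0,0,0,0,-0.1,0,1],[0,0,0,0,-0.3,0,1],[0,0,0,0,-0.2,-0.2,1],[0,0,0,0,0,-0.8,1],[0,0,0,0,0,-0.9,1],[0,0,0,0,0,-0.9,1],[0,0,0,0,0,-0.7,1],[0,0,0,0,0,0,1]]])

```text
time_s: 10.73
position: [535.2, 256.3, 228.6]
orientation: [0.005, 0.637, 0.77, 0.007]
ft_force: [1.6, 0.5, -2.5]
grip_width: 21.1
finger_force: 60.4
```

Run:
```python
from h import *
rows([(530,200,235,4),(583.6,-25.4,235,-14.6)],grip=1,q=.05,step=.9)
```

```text
t 10.73 at [535.2 256.3 228.6] yaw 10.79 F [ 1.6  0.5 -2.5] w 21.1 ff 60.4
[[[0.1,0,0.55,-0.7,-0.15,-0.1,1],[0.05,-0.05,0.6,-0.7,-0.1,-0.05,1],[0,0,0.45,-0.8,0.15,0,1],[0,0,0.45,-0.8,0.2,0,1],[0,0,0.45,-0.8,0.25,0,1],[0,0,0.45,-0.75,0.3,0,1],[0,0,0.45,-0.75,0.3,0,1],[0,0,0.4,-0.75,0.35,0,1]]]
[[[0,0,0.45,-0.75,0.4,0,1]]]
```

>>> servo_tool(increments=[[[0,0,0.55,-0.7,-0.15,-0.1,1],[0,0,0.6,-0.7,-0.1,-0.05,1],[0,0,0.45,-0.8,0.15,0,1],[0,0,0.45,-0.8,0.2,0,1],[0,0,0.45,-0.8,0.25,0,1],[0,0,0.45,-0.75,0.3,0,1],[0,0,0.45,-0.75,0.3,0,1],[0,0,0.4,-0.75,0.35,0,1]]])

```text
time_s: 11.4
position: [583.2, 6.8, 226.1]
orientation: [0.001, 0.778, 0.628, 0.001]
ft_force: [0.3, 0.3, -3.0]
grip_width: 21.1
finger_force: 60.2
```

>>> servo_tool(increments=[[[0,0,0.45,-0.75,0.4,0,1],[0,0,0,0,0,0,1],[0,0,0,0,0,0,1]]])

```text
time_s: 11.65
position: [592.7, -26.2, 225.8]
orientation: [0.001, 0.793, 0.609, 0.001]
ft_force: [0.1, 0.5, -2.5]
grip_width: 21.2
finger_force: 60.2
```

Run:
```python
from h import *
rows([(583.6,-25.4,205,-14.6)],grip=1,q=.01,step=.4)
```

```text
t 11.65 at [592.7 -26.2 225.8] yaw -14.9 F [ 0.1  0.5 -2.5] w 21.2 ff 60.2
[[[0.01,0,-0.02,-0.02,-0.11,0.26,1],[0.01,-0.01,-0.03,-0.02,-0.12,0.26,1]]]
```

>>> servo_tool(increments=[[[0,0,-0.02,-0.02,-0.1,0.25,1],[0,0,-0.02,-0.02,-0.12,0.25,1],[0,0,0,0,0,0,1],[0,0,0,0,0,0,1],[0,0,0,0,0,0,1]]])

```text
time_s: 12.07
position: [583.6, -22.8, 206.8]
orientation: [0.001, 0.79, 0.613, 0.001]
ft_force: [-0.3, 0.2, -2.1]
grip_width: 21.2
finger_force: 60.2
```

Run:
```python
from h import *
from workcell import viewer
rows([(583.6,-25.4,205,-14.6)],grip=1,q=.01,step=.4)
o,p,r=pose();f=viewer.grab_frame("wrist");np.savez("w4.npz",p=p,q=r.as_quat(),**f)
s=viewer.grab_frame("side");t=viewer.grab_frame("top");np.savez("s4.npz",**s);np.savez("t4.npz",**t)
im=np.zeros((600,800,3),np.uint8)
im[:,:400]=cv2.resize(f["color"][20:170,210:310,::-1],(400,600),interpolation=cv2.INTER_CUBIC)
im[:,400:]=cv2.resize(s["color"][140:260,245:325,::-1],(400,600),interpolation=cv2.INTER_CUBIC)
cv2.imwrite("pics/w4.png",im)
```

```text
t 12.07 at [583.6 -22.8 206.8] yaw -14.4 F [-0.3  0.2 -2.1] w 21.2 ff 60.2
[[[0.03,-0.01,0.03,-0.06,0.02,0.04,1]]]
```

View pics/w4.png

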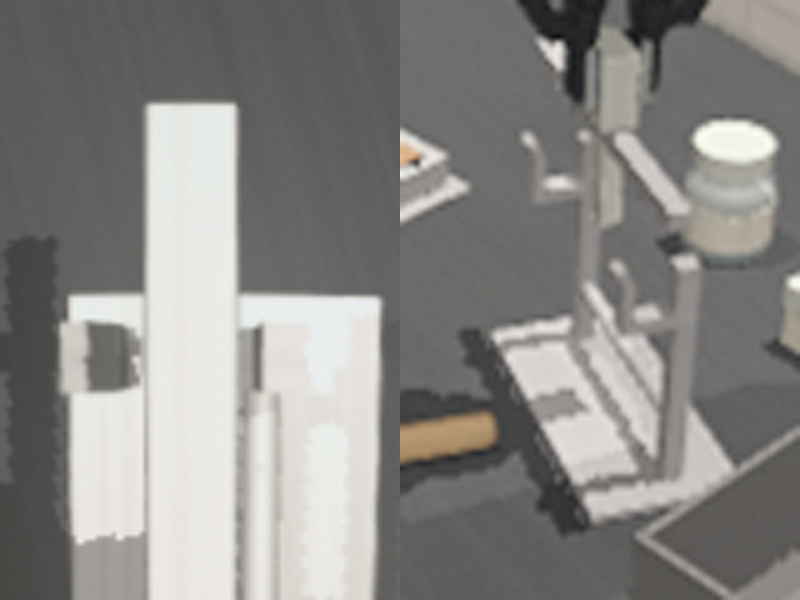

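The wrist crop shows the bar (columns 146–238) between the left hook's tip (60–88) and the post's front top edge (about 262). I'll compute the offset in the tool frame.

Run:
```python
from h import *
np.set_printoptions(precision=1,suppress=True)
f=load("w4.npz");zt=f["p"][2];f["p"]=np.zeros(3);f["q"]=np.array([0,0,0,1.])
def at(x,y,h,tz=None):
    c,d=wray(f,210+(x+.5)/4-.5,20+(y+.5)/4-.5);z=(zt-h) if tz is None else tz
    return c+d*(z-c[2])/d[2]
print("post front",at(262,330,148),at(262,385,148),"post back",at(300,355,148))
print("tip outer/inner top",at(60,355,151),at(88,355,151))
print("bar edges",at(146,355,0,9),at(238,355,0,9),"end",at(146,104,0,9),at(238,104,0,9))
print("base L edge far",at(70,297,8),at(380,298,8))
t=load("t4.npz");P=cloud(t);X=np.array([np.cos(np.radians(-14.6)),np.sin(np.radians(-14.6))]);Y=np.array([-X[1],X[0]]);o=np.array([583.6,-25.4])
m=(P[...,2]>185)&(P[...,2]<208);q=P[m][:,:2]-o;a=q@X;b=q@Y
k=(np.abs(a)<25)&(np.abs(b)>62)&(np.abs(b)<108)
for sg in(1,-1):
    kk=k&(b*sg>0)
    if kk.sum():print(sg,kk.sum(),"a",np.median(a[kk]),np.percentile(a[kk],[3,97]),"b",b[kk].min(),b[kk].max(),"z",np.median(P[m][kk][:,2]))
```

```text
post front [74.3 12.8 58.8] [64.9 12.8 58.8] post back [70.1 19.2 58.8]
tip outer/inner top [ 70.2 -20.8  55.8] [ 70.1 -16.1  55.8]
bar edges [69.5 -4.8  9. ] [69.5  6.8  9. ] end [102.1  -4.8   9. ] [102.1   6.8   9. ]
base L edge far [ 88.5 -33.4 198.8] [ 88.7  54.8 198.8]
1 116 a -0.6638403156670567 [-5.7  5.7] b 62.060482327286984 103.7524206635399 z 197.42144246987243
```

Bar centre is 1.0 mm and slot centre 0.8 mm in tool y, so it is lined up; the expected seated TCP height is about 141 mm. Descend.

>>> servo_tool(increments=[[[0,0,0.03,0,0,0.3,1],[0,0,0,0,0,0.35,1],[0,0,0,0,0,0.35,1],[0,0,0,0,0,0.3,1],[0,0,0,0,0,0.15,1],[0,0,0,0,0,0,1],[0,0,0,0,0,0,1]]])

```text
time_s: 12.8
position: [583.7, -23.6, 148.5]
orientation: [0.001, 0.791, 0.611, 0.001]
ft_force: [0.7, -0.2, -2.2]
grip_width: 21.4
finger_force: 60.2
```

>>> servo_tool(increments=[[[0,0,0,0,0,0.06,1],[0,0,0,0,0,0,1],[0,0,0,0,0,0,1]]])

```text
time_s: 13.05
position: [584.1, -23.6, 146.5]
orientation: [0.001, 0.792, 0.611, 0.001]
ft_force: [0.5, 0.7, -2.4]
grip_width: 21.4
finger_force: 60.2
```

>>> servo_tool(increments=[[[0,0,0,0,0,0.08,1],[0,0,0,0,0,0,1],[0,0,0,0,0,0,1]]])

```text
time_s: 13.3
position: [583.4, -23.6, 142.5]
orientation: [0.0, 0.792, 0.611, 0.001]
ft_force: [-0.3, 0.3, -3.2]
grip_width: 21.2
finger_force: 60.2
```

>>> servo_tool(increments=[[[0,0,0,0,0,0.04,1],[0,0,0,0,0,0,1],[0,0,0,0,0,0,1]]])

```text
time_s: 13.55
position: [583.8, -23.6, 141.2]
orientation: [0.001, 0.792, 0.611, 0.001]
ft_force: [-0.0, 0.2, -1.3]
grip_width: 21.1
finger_force: 60.4
```

>>> servo_tool(increments=[[[0,0,0,0,0,0.02,1],[0,0,0,0,0,0,1],[0,0,0,0,0,0,1]]])

```text
time_s: 13.8
position: [583.9, -23.6, 141.2]
orientation: [0.001, 0.792, 0.611, 0.001]
ft_force: [-2.4, -0.3, 6.2]
grip_width: 21.0
finger_force: 61.2
```

>>> servo_tool(increments=[[[0,0,0,0,0,0.03,1],[0,0,0,0,0,0,1],[0,0,0,0,0,0,1],[0,0,0,0,0,0,1]]])

```text
time_s: 14.13
position: [583.9, -23.6, 141.2]
orientation: [0.001, 0.791, 0.611, 0.002]
ft_force: [-4.6, -0.3, 12.8]
grip_width: 21.2
finger_force: 62.4
```

Run:
```python
from h import *
o,p,r=pose();print(o["ft_force"],o["torque"],p,np.degrees(np.arccos(-r.as_matrix()[2,2])),r.as_matrix()[2],o["time_s"])
```

```text
[-4.63935441 -0.31984338 12.82197544] [0.11820348 1.17287222 0.00554324] [583.86589207 -23.64025551 141.17659272] 0.22597951470736044 [ 8.41628812e-04  3.85323230e-03 -9.99992222e-01] 14.1333
```

>>> servo_tool(increments=[[[0,0,0,0,0,-0.03,1],[0,0,0,0,0,0,1],[0,0,0,0,0,0,1],[0,0,0,0,0,0,1]]])

```text
time_s: 14.47
position: [583.8, -23.6, 141.2]
orientation: [0.001, 0.792, 0.611, 0.001]
ft_force: [-2.9, 0.6, 6.8]
grip_width: 21.4
finger_force: 61.7
```

Run:
```python
from h import *
o,p,r=pose();print(o["ft_force"],o["torque"],p)
```

```text
[-2.93125758  0.55830078  6.76957561] [0.0728431  0.67820495 0.02972186] [583.84135738 -23.64821981 141.19320984]
```

Both hooks share the load (about 10 N in total, with almost no roll moment). Release gently and retreat straight up.

>>> servo_tool(increments=[[[0,0,0,0,0,0,0.3],[0,0,0,0,0,0,0.3],[0,0,0,0,0,0,-0.2],[0,0,0,0,0,0,-0.5],[0,0,0,0,0,0,-1],[0,0,0,0,0,0,-1],[0,0,0,0,0,0,-1],[0,0,0,0,0,0,-1]]])

```text
time_s: 15.13
position: [583.6, -23.6, 140.2]
orientation: [0.001, 0.791, 0.611, 0.001]
ft_force: [-0.8, -0.3, -0.1]
grip_width: 85.5
finger_force: 0.0
```

>>> servo_tool(increments=[[[0,0,0,0,0,-0.1,-1],[0,0,0,0,0,-0.4,-1],[0,0,0,0,0,-0.7,-1],[0,0,0,0,0,-0.8,-1],[0,0,0,0,0,-0.8,-1],[0,0,0,0,0,0,-1],[0,0,0,0,0,0,-1],[0,0,0,0,0,0,-1]]])

```text
time_s: 15.8
position: [583.4, -23.6, 252.2]
orientation: [0.001, 0.792, 0.611, 0.001]
ft_force: [0.8, 0.3, -0.4]
grip_width: 85.3
finger_force: 0.0
```

Run:
```python
from h import *
from workcell import viewer
np.set_printoptions(precision=1,suppress=True)
t=viewer.grab_frame("top");s=viewer.grab_frame("side")
X=np.array([np.cos(np.radians(-14.6)),np.sin(np.radians(-14.6))]);Y=np.array([-X[1],X[0]]);o=np.array([583.6,-25.4])
for n,f in(("top",t),("side",s)):
    P=cloud(f);q=P[...,:2]-o;a=q@X;b=q@Y
    for sg in(1,-1):
        m=(np.abs(a)<14)&(b*sg>78)&(b*sg<110)&(P[...,2]>80)&(P[...,2]<160)
        if m.sum():print(n,sg,m.sum(),"a",a[m].mean(),"bmax",np.abs(b[m]).max(),"z",np.percentile(P[m][:,2],[10,50,90]))
    m=(np.abs(a)<25)&(np.abs(b)<30)&(P[...,2]>160)&(P[...,2]<182)
    if m.sum():print("grip",m.sum(),a[m].mean(),b[m].mean(),np.median(P[m][:,2]))
    q=P[...,:2]-gc;a=q@GX;b=q@GY;C=f["color"].astype(int)
    m=(np.abs(a)<140)&(np.abs(b)<24)&(C[...,0]-C[...,2]>60);print("carton a",np.percentile(a[m],[2,98]),"b",b[m].mean(),"z",np.median(P[m][:,2]),m.sum())
o,p,r=pose();print(p,o["ft_force"],o["time_s"])
```

```text
top 1 63 a -0.09436148512668088 bmax 103.81121935008191 z [125.9 131.2 134.3]
carton a [ 53.4 120.5] b -2.660149782018819 z 30.3251052958085 375
side 1 18 a -1.6686169351161546 bmax 103.4287002578754 z [129.4 130.2 131.4]
side -1 47 a -3.532294713670519 bmax 98.95701418389008 z [121.3 129.8 131.8]
grip 106 -3.8794904449872316 -4.2185948043309205 172.85387175547115
carton a [ 50.8 117.5] b -2.2986550556066168 z 28.488477562649337 101
[582.5 -23.5 250.9] [-0.2 -0.1 -1.1] 15.9
```

The bar is level in both hooks (top at about 131 mm on both sides). The carton spans 53–121 mm in the guide, which is home. Handing in.

```bash
python3 -c "
from workcell import r
print(r.close_job())"
```

```text
the job is handed in; nothing more can be done
None
```

I handed the job in at about 16 s on the robot clock: by my last camera check the carton was flat at the stop and the pusher hung level in both hooks, let go; no verdict came back.

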